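# Ready the comb trays, then crack the steriliser

## Robot

A 6-joint arm with a two-finger parallel gripper is mounted at the origin on the work surface. World frame = base frame: x ahead of the robot, y to its left, z up, the work surface at z = 0. Lengths are in m, angles in rad, forces in N, time in s.
With the tool pointing down it reaches from about 0.35 to 0.775 m from the base axis. Payload 7.3 kg.
Tool frame: the origin (TCP) lies at the very end of the fingers, on their centre line; the grasp point (between the pads) lies 19 mm behind it (robot.pinch_z is the distance from the TCP to the grasp point, in m); z points along the fingers, y is the line along which they close (so a half turn about z gives the same grasp; the last joint's range is limited). The gripper opens to 92 mm and grips with 3 to 60 N. Pads are 19 mm wide; open, the fingers measure 130 mm over their backs; the gripper's body (75 mm by 190 mm) begins 47 mm behind the grasp point.
Start: joints at [1.19, 0.342, 1.524, -0, 1.275, -0.146], TCP at [0.122, 0.511, 0.227] pointing down, gripper open.
Joint ranges: [-2.53, 2.53], [-0.77, 2.02], [0.04, 2.7], [-1, 4.14], [0.28, 2.66], [-3.11, 3.11]. Speed limits (rad/s): [2.57, 2.57, 3.14, 3.14, 3.14, 3.14].

## Interface

Orientations are given as [roll, pitch, yaw] about the fixed x, y, z axes, in that order (R = Rz(yaw) Ry(pitch) Rx(roll)).
In Python, from cell import robot gives the robot as it stands.
- The arm moves only by the tool move_arm, never from a script. Its argument "motion" is a list of rows, each a list of 6 numbers: the shift along the tool's x, y, z in units of 0.1 m (1.0 is 0.1 m), then the turn, a rotation vector about the tool's x, y, z in units of pi rad (1.0 is pi rad). In form: [[dx, dy, dz, rx, ry, rz], ...]. A call has 1 to 12 rows; each row is the pose to reach, as a shift and turn from the pose commanded when the call began, along the tool's axes at that moment, turning the shorter way round; what a row does not reach only later rows make up. A row lasts 1/8 s, in which the tool goes at most 62.5 mm and 10.7 degrees, less where a joint would pass 70% of its speed; a pose out of reach is approached as far as the arm can. A call with a number of a shift or a turn outside -1 to 1 is refused whole. A call with a gripper value outside its range is refused whole. "fingers" is the opening, from -1 (shut) to 1 (fully open), set as the call begins (left out, the last holds). The fingers move at their own pace and stop on an object; "newtons" is the grip in N (left out, the last holds). Time passes only in rows, so rows that repeat a pose let the fingers close. It gives the time, the measured TCP pose, the force, the opening and the grip force at its end, in the units of the state.
- robot.observe(): the state, without advancing time (a new reading comes with each control period).
- robot.read_camera(name): name is "scene" or "side" or "wrist"; returns a dict with "image" (420x560x3 uint8, red, green, blue), "range_z" (420x560 float32, m along the optical axis (not along the pixel's ray), 0 where there is no reading), "vfov" (degrees; the focal length in pixels is half the picture's height over the tangent of half this angle, whatever the lens; pixels are square), "cx", "cy" (the principal point, pixels), "extrinsics" (4x4, takes a point from camera to world coordinates); the wrist camera has in their place "hand_eye" (4x4, takes a point from camera to tool coordinates, whose origin is the TCP and whose axes are the flange's). Camera axes: x right, y up, looking along -z (the intrinsics and any distortion apply to the point x, -y, -z); pixel columns grow to the right and rows downward; lengths in m; the calibration is good to about 2 mm. A picture is of the moment at which its call begins: read the wrist's pose just before it.
- robot.hand_in(): hands the job in; it is judged then, once.
The state is a dict: "time": time; "qpos": joint angles; "qvel": joint speeds; "joint_efforts": joint torques, N m; "tool_pos": TCP position; "tool_rot": TCP orientation; "contact_force": force on the tool from outside, world axes, zero at the start; "torque": the same for the moment, N m; "opening": finger opening in m; "grip_force": force on a finger pad.
Only numpy, scipy, OpenCV 4.12 (cv2) and the standard library are available. Lean on these libraries where they do the work, as an engineer would, in place of code of your own. Each camera call takes 0.05 s, during which the arm holds its last target. There are 200 camera calls.

## Task

Get ready to unload the barber's steriliser: lay the green separator sheet squarely on the comb tray that is fixed on the wooden rack, then set the loose comb tray squarely on the sheet (lengthwise along it), both put down gently and let go. Then pull the steriliser's blue lid straight up, free of the two stiff roller catches that clamp it on its seal, without flinging it up, and finish while holding the lid level over the case about 35 mm above its seat, clear of the catches, the hand still keeping it there. Leave everything else on the counter where it is.

Things in the scene. Friction and masses are not known exactly. Their poses are not given: they have to be found in the camera images.
- separator_center (a point): centre of the green plastic separator sheet, 150 (its x) x 64 (its y) x 5 mm thick, 50 g, half-way through its thickness. At first it lies flat on a dark wooden block (110 x 34 mm, 30 mm high, long sides along the sheet's x) and overhangs it by 15 mm on both long sides, so it can be gripped across its 64 mm width.
- tray_center (a point): centre of the loose steel comb tray, half-way up: 140 (its x) x 54 (its y) x 18 mm high, open on top, 3 mm walls, two combs lying inside below the rim; 140 to 260 g. It stands on the counter and can be gripped across its 54 mm width.
- rack_top (a point): centre of the top (rim plane) of the comb tray fixed on the wooden rack, 28 mm above the counter: same tray, 140 (its x) x 54 (its y) x 18 mm, standing on a board 170 x 75 x 10 mm. The sheet goes on this plane, the loose tray on the sheet, both with their x along this x (either way round) and centred. The rack, the loose tray and the block with the sheet change places from start to start.
- lid_handle (a point): centre of the steel handle bar of the steriliser's loose blue lid: a square bar 12 x 12 mm, 90 mm long along the lid's y, level, with legs at its ends; its centre is 35 mm above the lid's top face and over the lid's middle, so the bar can be pinched from above at mid-length, one finger on either side along x. The lid is a plate 170 (x) x 120 (y) x 8 mm, 0.28 to 0.46 kg, with a shallow plug (6 mm) below that fits loosely in the case.
- handle_home (a point): where the handle bar's centre is while the lid is seated: fixed to the steriliser, 133 mm above the counter, with the case's axes. The white case (170 x 120 x 90 mm high) does not move.
- steriliser: the white steriliser case with its two catches; origin under its centre. A sprung brass roller on each long side (the +y and -y sides) bears on the lid's top edge: it takes about 14 N beyond the lid's weight to start the lid, then the pull fades to nothing after about 5 mm of rise; above 20 mm the lid is clear of the rollers.
- lid: the loose blue lid (see its handle); origin at the middle of the plate's underside
- separator: the green separator sheet (see its centre); origin under its centre
- tray: the loose comb tray (see its centre); origin under its centre
- cologne: bystander: amber bottle, 48 mm diameter, 140 mm high; origin under its centre
- brass_pot: bystander: round brass pot with knob, 84 mm diameter, 66 mm high; origin under its centre
- jar: bystander: glass jar with steel cap, 72 mm diameter, 90 mm high; origin under its centre
- dish: bystander: low brass dish, 66 mm diameter, 20 mm high; origin under its centre
- hairbrush: bystander: wooden brush with black bristles up, 110 x 45 x 36 mm; origin under its centre
- shaving_brush: bystander: shaving brush standing on its handle, 38 mm diameter, 108 mm high; origin under its centre
- clipper: bystander: black hair clipper lying flat, 160 x 44 x 32 mm; origin under its middle
Mind the look-alikes: they are no part of the job. Leave any pink look-alike of the tray alone.

How it is judged:
On the way, in this order (a step that is already met when the one before it is completed fails the run):
1. the separator sheet lies squarely on the rack's tray, let go (x of separator_center in the frame of rack_top between -0.012 and 0.012 m and y of separator_center in the frame of rack_top between -0.012 and 0.012 m and z of separator_center in the frame of rack_top between -0.0005 and 0.0055 m and angle between the x axis of separator_center and the x axis of rack_top, either way round below 0.17 rad and angle between separator_center's own z axis and vertical below 0.06 rad and contact force between the fingers and separator below 0.1 N and linear speed of separator below 0.03 m/s), for 0.2 s.
2. the loose tray stands squarely on the sheet, let go (x of separator_center in the frame of rack_top between -0.012 and 0.012 m and y of separator_center in the frame of rack_top between -0.012 and 0.012 m and z of separator_center in the frame of rack_top between -0.0005 and 0.0055 m and angle between the x axis of each of separator_center, tray_center and the x axis of rack_top, either way round below 0.17 rad and angle between each of separator_center, tray_center's own z axis and vertical below 0.06 rad and x of tray_center in the frame of rack_top between -0.012 and 0.012 m and y of tray_center in the frame of rack_top between -0.012 and 0.012 m and z of tray_center in the frame of rack_top between 0.011 and 0.017 m and contact force between the fingers and tray below 0.1 N and linear speed of tray below 0.03 m/s), for 0.2 s.
3. the lid is broken free of its catches and held 22 to 50 mm above its seat by the hand (z of lid_handle in the frame of handle_home between 0.022 and 0.05 m and horizontal distance between lid_handle and handle_home below 0.02 m and angle between lid_handle's own z axis and vertical below 0.2 rad and contact force between the fingers and lid above 1 N and contact force between lid and steriliser below 0.1 N), for 0.3 s.
At the end, for the whole second after the job is handed in: Lid held still by the fingers alone, 22 to 50 mm above its seat, within 20 mm of centred, within 0.2 rad of level. Sheet on the fixed tray, loose tray on the sheet, each within 12 mm of centre along and across, 0.17 rad in direction, flat, at rest, let go (all of step 2 and all of step 3 and linear speed of each of lid, separator below 0.03 m/s and contact force between the fingers and separator below 0.1 N); the arm keeps its last pose, push and grip.
It fails at once if the lid is flung up (over 80 mm above its seat) (z of lid_handle in the frame of handle_home above 0.08 m).
It fails at once if the sheet or the tray is dropped (falls faster than 0.6 m/s out of the fingers) ((contact force between the fingers and separator below 0.05 N and linear speed of separator above 0.6 m/s) or (contact force between the fingers and tray below 0.05 N and linear speed of tray above 0.6 m/s)).
It fails at once if a bystander is moved by more than 30 mm (distance of any of cologne, brass_pot, jar, dish, hairbrush, shaving_brush, clipper from where it was at the start of the episode above 0.03 m).
It also fails if it takes over 54 s, if anything falls off the work surface, if the arm or the gripper's body presses on something with over 40 N, if the wrist force passes 120 N, or if a joint passes its speed limit or range.

## Working session

There is one attempt and no reset: what is moved stays moved. The work goes in short steps, Python scripts to look and compute and a tool call to move; the robot and the scene stay as the last step left them, time stands still between calls to the robot, and variables do not carry over. Pictures are saved under pics/ and viewed, at most 11 in all, crops included, and the job is handed in when it is done.

Besides the shell and the picture viewer there is one more tool, called after "Call:" in YAML: its name, and indented under it one key for each argument. move_arm: Moves the arm, as the interface text tells. Shifts and turns lie within -1 to 1; 1 stands for 0.1 m of shift or pi rad of turn. Its arguments: {"type":"object","properties":{"motion":{"type":"array"},"fingers":{"type":"number"},"newtons":{"type":"number"}},"required":["motion"]}

```bash
ls; mkdir -p pics
cat > h.py <<'E'
import numpy as np,cv2
from cell import robot
from scipy.spatial.transform import Rotation as R
def cam(n):
    s=robot.observe(); c=robot.read_camera(n)
    if 'hand_eye' in c:
        T=np.eye(4);T[:3,:3]=R.from_euler('xyz',s['tool_rot']).as_matrix();T[:3,3]=s['tool_pos']
        c['E']=T@c['hand_eye']
    else: c['E']=c['extrinsics']
    h=c['image'].shape[0]; c['f']=h/2/np.tan(np.radians(c['vfov'])/2)
    return c
def cloud(c):
    z=c['range_z'];v,u=np.mgrid[:z.shape[0],:z.shape[1]]
    P=np.stack([(u-c['cx'])/c['f']*z,-(v-c['cy'])/c['f']*z,-z],-1)
    return P@c['E'][:3,:3].T+c['E'][:3,3]
def save(n,im): cv2.imwrite('pics/'+n,im[...,::-1])
E
python3 - <<'E'
from h import *
import pickle
for n in ['scene','side']:
    c=cam(n); print({k:(v if not hasattr(v,'shape') or v.size<20 else v.shape) for k,v in c.items()})
    save(n+'0.png',c['image']); pickle.dump(c,open(n+'0.pkl','wb'))
print(robot.observe())
E
```

```text
pics
{'image': (420, 560, 3), 'range_z': (420, 560), 'vfov': 56.637861166068795, 'cx': 277.99746300236654, 'cy': 213.81090522502683, 'extrinsics': array([[-0.78243333, -0.38587952,  0.48876895,  1.20751531],
       [ 0.62231724, -0.51323547,  0.59102505,  0.62403085],
       [ 0.0227891 ,  0.76660704,  0.64171201,  0.98619001],
       [ 0.        ,  0.        ,  0.        ,  1.        ]]), 'E': array([[-0.78243333, -0.38587952,  0.48876895,  1.20751531],
       [ 0.62231724, -0.51323547,  0.59102505,  0.62403085],
       [ 0.0227891 ,  0.76660704,  0.64171201,  0.98619001],
       [ 0.        ,  0.        ,  0.        ,  1.        ]]), 'f': np.float64(389.7038093341201)}
{'image': (420, 560, 3), 'range_z': (420, 560), 'vfov': 52.84680801882603, 'cx': 277.69136929644844, 'cy': 202.8780285099311, 'extrinsics': array([[ 0.79177843,  0.35861479, -0.49445157, -0.05749377],
       [-0.61055766,  0.48786737, -0.62386278, -0.92472828],
       [ 0.01750038,  0.79585229,  0.60523787,  0.84816191],
       [ 0.        ,  0.        ,  0.        ,  1.        ]]), 'E': array([[ 0.79177843,  0.35861
[... 231 characters left out ...]
4(422.6087238627391)}
{'time': 0.1, 'qpos': array([ 1.18999862e+00,  3.42655083e-01,  1.52489466e+00,  1.90950501e-05,
        1.27539660e+00, -1.46008660e-01]), 'qvel': array([ 0.00015187, -0.00209974, -0.00010597,  0.00085208,  0.00045365,
       -0.0005445 ]), 'joint_efforts': array([ 2.05555436e-03, -4.31999123e+01, -2.44698268e+01,  7.20505044e-02,
        5.24797000e-02, -4.07951450e-05]), 'tool_pos': array([0.12198083, 0.51027385, 0.22612277]), 'tool_rot': array([-3.14025603e+00, -2.15014813e-04,  2.90679789e+00]), 'contact_force': array([-0.57871224, -0.21693025,  0.43327641]), 'torque': array([-0.02421742, -0.00688256, -0.04757964]), 'grip_force': 0.0, 'opening': 0.0916736667638422}
```

View pics/scene0.png

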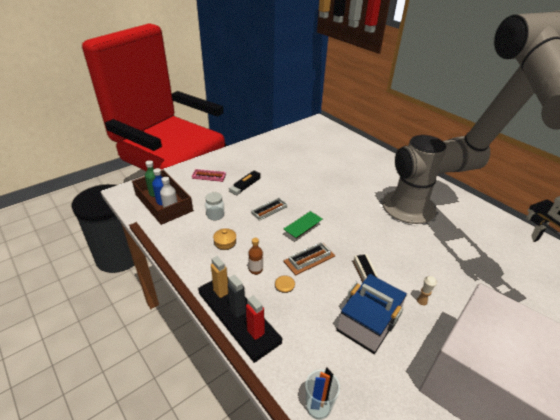

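View pics/side0.png

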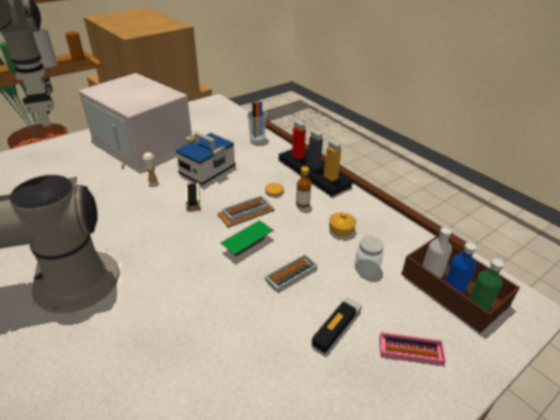

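The scene view shows these possible targets:
- **Pink tray:** (209,175). This is the look-alike, so I leave it alone.
- **Loose steel tray:** (269,208), standing on the counter.
- **Green sheet:** (303,225).
- **Fixed tray on its wooden rack:** (309,258).
- **Steriliser with blue lid:** (372,308).

In the side view they are the tray at (291,271), sheet at (247,238), rack at (246,210) and pink tray at (412,348).

Next I measure them.

```bash
cat > m.py <<'E'
from h import *
import pickle
def rect(P):
    r=cv2.minAreaRect(P[:,:2].astype(np.float32)*1000); (cx,cy),(w,h),a=r
    if w<h: w,h,a=h,w,a+90
    return f'c=({cx:.1f},{cy:.1f}) {w:.0f}x{h:.0f} ang={(a+90)%180-90:.1f} zmed={np.median(P[:,2])*1000:.1f} n={len(P)}'
if __name__=='__main__':
  for n,seeds in [('scene',dict(tray=(269,208),sheet=(303,225),rack=(309,258),ster=(372,300))),('side',dict(tray=(291,271),sheet=(247,238),rack=(246,210),ster=(205,155)))]:
    c=pickle.load(open(n+'0.pkl','rb')); W=cloud(c); z=W[...,2]; hsv=cv2.cvtColor(c['image'],cv2.COLOR_RGB2HSV)
    g=(hsv[...,0]>45)&(hsv[...,0]<85)&(hsv[...,1]>130)
    b=(hsv[...,0]>100)&(hsv[...,0]<125)&(hsv[...,1]>130)
    for k,(u,v) in seeds.items():
        p=np.median(W[v-2:v+3,u-2:u+3].reshape(-1,3),0)
        near=np.hypot(*(W[...,:2]-p[:2]).transpose(2,0,1))<(.13 if k=='ster' else .11)
        zmin=dict(tray=.006,sheet=.02,rack=.004,ster=.085)[k]
        m=near&(z>zmin)&(c['range_z']>0)
        if k=='sheet': m&=g
        _,lab=cv2.connectedComponents(m.astype(np.uint8))
        l=lab[v-2:v+3,u-2:u+3]; m=lab==np.bincount(l[l>0]).argmax()
        print(n,k,p.round(3),rect(W[m]), np.percentile(z[m],[5,50,95]).round(4))
        if k=='ster':
            print('  lid blue',rect(W[m&b&(z<.11)])); hm=m&(z>.127)&(hsv[...,1]<110); 
            if hm.sum()>5: print('  handle',rect(W[hm]))
        if k=='rack': mm=m&(z>.022); print('  rim',rect(W[mm]))
        if k=='tray': print('  rim',rect(W[m&(z>.013)]))
    im=c['image']
    for k,P in [('bystanders',{'scene':dict(cologne=(256,262),dish=(285,284),jar=(214,206),pot=(225,239),hb=(363,268),sb=(428,290),clip=(245,182)),'side':{}}[n])]:
        for q,(u,v) in P.items(): print(q,np.median(W[v-2:v+3,u-2:u+3].reshape(-1,3),0).round(3))
E
python3 m.py
```

```text
scene tray [ 0.469 -0.325  0.01 ] c=(473.3,-327.9) 145x76 ang=6.5 zmed=12.1 n=369 [0.0071 0.0121 0.0203]
  rim c=(472.8,-324.3) 142x59 ang=-0.5 zmed=16.6 n=154
scene sheet [ 0.45  -0.146  0.036] c=(445.7,-150.9) 147x60 ang=5.1 zmed=36.0 n=409 [0.0325 0.036  0.0394]
scene rack [ 0.536 -0.019  0.021] c=(522.8,-32.4) 182x91 ang=-5.7 zmed=18.5 n=866 [0.0068 0.0185 0.029 ]
  rim c=(525.5,-29.3) 143x59 ang=-6.1 zmed=25.0 n=269
scene ster [0.556 0.264 0.099] c=(554.4,269.0) 174x150 ang=14.0 zmed=99.5 n=2441 [0.0933 0.0995 0.1369]
  lid blue c=(554.1,270.0) 173x119 ang=14.6 zmed=99.2 n=1714
  handle c=(553.2,269.0) 90x16 ang=-76.2 zmed=138.4 n=192
cologne [ 0.711 -0.081  0.061]
dish [0.67  0.02  0.021]
jar [ 0.671 -0.401  0.068]
pot [ 0.723 -0.246  0.045]
hb [0.434 0.134 0.037]
sb [0.371 0.33  0.069]
clip [ 0.459 -0.503  0.032]
side tray [ 0.471 -0.321  0.01 ] c=(468.3,-325.2) 143x57 ang=0.7 zmed=11.5 n=779 [0.0071 0.0115 0.0192]
  rim c=(468.3,-325.2) 143x56 ang=0.3 zmed=17.0 n=262
side sheet [ 0.435 -0.166  0.036] c=(438.1,-158.6) 145x62 ang=6.1 zmed=35.1 n=695 [0.0324 0.0351 0.0377]
side rack [ 0.514 -0.042  0.021] c=(523.2,-30.7) 176x77 ang=-7.0 zmed=18.2 n=931 [0.0072 0.0182 0.0278]
  rim c=(521.2,-28.5) 140x60 ang=-6.3 zmed=25.3 n=243
side ster [0.522 0.213 0.098] c=(550.9,267.5) 173x155 ang=14.8 zmed=98.2 n=1073 [0.0889 0.0982 0.1356]
  lid blue c=(548.3,265.5) 165x117 ang=14.1 zmed=97.7 n=587
  handle c=(552.0,266.6) 96x20 ang=-75.5 zmed=136.8 n=94
```

Call:
move_arm:
  motion:
    - [-0.96, -0.59, 0, 0, 0, -0.1056]
    - [-0.96, -0.59, 0, 0, 0, -0.1056]
    - [-0.96, -0.59, 0, 0, 0, -0.1056]
  fingers: 1
  newtons: 12

```text
time: 0.48
tool_pos: [0.2037, 0.4287, 0.2265]
tool_rot: [-3.14, -0.0, -3.047]
contact_force: [0.5, -0.7, -0.3]
opening: 0.0922
grip_force: 0.0
```

Call:
move_arm:
  motion:
    - [-0.9, -1, 0, 0, 0, 0]
    - [-0.9, -1, 0, 0, 0, 0]
    - [-0.9, -1, 0, 0, 0, 0]

```text
time: 0.85
tool_pos: [0.3028, 0.3386, 0.2266]
tool_rot: [-3.141, 0.0, -3.05]
contact_force: [-0.2, 0.0, 0.2]
opening: 0.0916
grip_force: 0.0
```

Call:
move_arm:
  motion:
    - [-0.9, -1, 0, 0, 0, 0]
    - [-0.9, -1, 0, 0, 0, 0]
    - [-0.9, -1, 0, 0, 0, 0]

```text
time: 1.23
tool_pos: [0.4019, 0.2483, 0.2264]
tool_rot: [3.142, -0.0, -3.049]
contact_force: [-0.8, 0.2, -0.3]
opening: 0.0919
grip_force: 0.0
```

Call:
move_arm:
  motion:
    - [0, -1, 0, 0, 0, 0]
    - [0, -1, 0, 0, 0, 0]

```text
time: 1.48
tool_pos: [0.4092, 0.1498, 0.2264]
tool_rot: [3.141, -0.001, -3.044]
contact_force: [0.5, 0.2, -0.6]
opening: 0.0918
grip_force: 0.0
```

Call:
move_arm:
  motion:
    - [0, -1, 0, 0, 0, 0]
    - [0, -1, 0, 0, 0, 0]
    - [0, -1, 0, 0, 0, 0]

```text
time: 1.85
tool_pos: [0.4195, 0.05, 0.2266]
tool_rot: [3.141, -0.0, -3.048]
contact_force: [-0.1, 0.8, 0.8]
opening: 0.0916
grip_force: 0.0
```

Call:
move_arm:
  motion:
    - [-0.5, -0.9, -0.3, 0, 0, 0]
    - [-0.5, -0.9, -0.3, 0, 0, 0]
    - [-0.5, -0.9, -0.3, 0, 0, 0]
    - [-0.5, -0.9, -0.3, 0, 0, 0]

```text
time: 2.35
tool_pos: [0.4775, -0.0324, 0.2561]
tool_rot: [3.14, -0.001, -3.043]
contact_force: [0.1, 0.5, 0.6]
opening: 0.0919
grip_force: 0.0
```

Run:
```python
from h import *
import pickle
c=cam('wrist'); save('w1.png',c['image']); pickle.dump(c,open('w1.pkl','wb'));print(c['hand_eye'].round(3),c['f'],robot.observe()['tool_pos'])
W=cloud(c);print(W[[5,5,414,414,210],[5,550,5,550,280]].round(3))
```

```text
[[ 0.     0.962  0.273  0.074]
 [ 1.     0.    -0.001 -0.001]
 [-0.001  0.273 -0.962 -0.157]
 [ 0.     0.     0.     1.   ]] 352.30226260049983 [ 0.47737092 -0.03239861  0.25616993]
[[ 0.329 -0.335 -0.002]
 [ 0.272  0.237 -0.002]
 [ 0.457 -0.08   0.367]
 [ 0.45   0.012  0.365]
 [ 0.519 -0.025  0.015]]
```

View pics/w1.png

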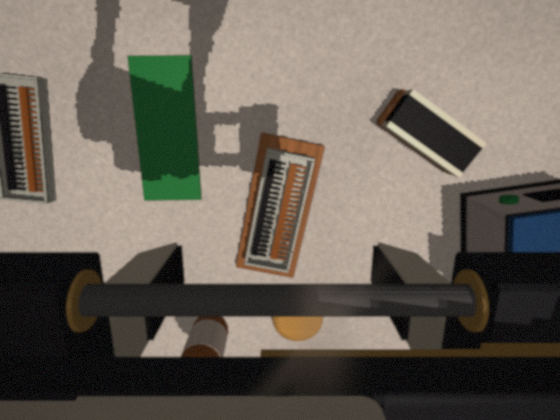

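The wrist view shows the green sheet at (165,128), the fixed tray on its rack at (281,205), the loose tray cut off at the left (25,138), the hairbrush at (432,132) and the steriliser at the right edge. Next I cast the outlines onto their known planes.

```bash
cat > w.py <<'E'
from h import *
def ray(c,uv,z):
    uv=np.asarray(uv,float).reshape(-1,2)
    d=np.c_[(uv[:,0]-c['cx'])/c['f'],-(uv[:,1]-c['cy'])/c['f'],-np.ones(len(uv))]@c['E'][:3,:3].T
    o=c['E'][:3,3]; return o+d*((z-o[2])/d[:,2])[:,None]
def comp(m,u,v):
    m=m.astype(np.uint8); _,lab=cv2.connectedComponents(m); l=lab[v-6:v+7,u-6:u+7]; return lab==np.bincount(l[l>0]).argmax()
def fit(c,m,z):
    cs,_=cv2.findContours(m.astype(np.uint8),cv2.RETR_EXTERNAL,cv2.CHAIN_APPROX_NONE)
    P=ray(c,max(cs,key=len)[:,0],z)*1000
    (x,y),(w,h),a=cv2.minAreaRect(P[:,:2].astype(np.float32))
    if w<h:w,h,a=h,w,a+90
    return f'c=({x:.1f},{y:.1f}) {w:.0f}x{h:.0f} ang={(a+90)%180-90:.1f}'
E
python3 - <<'E'
from w import *
import pickle
c=pickle.load(open('w1.pkl','rb')); W=cloud(c);z=W[...,2];hsv=cv2.cvtColor(c['image'],cv2.COLOR_RGB2HSV)
g=comp((hsv[...,0]>45)&(hsv[...,0]<85)&(hsv[...,1]>130),165,128)
print('sheet',fit(c,g,.035),'z',np.median(z[g]))
near=np.hypot(W[...,0]-.523,W[...,1]+.03)<.11
m=near&(z>.004)&(z<.04); m=comp(m,281,205); print('board',fit(c,m,.010))
cut=np.hypot(W[...,0]-.523,W[...,1]+.03)<.09
grey=m&(z>.020); print('rim', fit(c,comp(grey,281,160),.028), np.percentile(z[grey],[50,90]))
gr=m&(hsv[...,1]<70); print('grey',fit(c,comp(gr,281,160),.028))
near=np.hypot(W[...,0]-.47,W[...,1]+.325)<.11
print('tray pts',W[near&(z>.012)].min(0),W[near&(z>.012)].max(0))
E
```

```text
sheet c=(439.2,-153.8) 145x62 ang=6.0 z 0.03430867044997454
board c=(519.3,-27.0) 169x75 ang=-6.0
rim c=(519.4,-27.0) 140x54 ang=-6.0 [0.02130596 0.02777145]
grey c=(519.0,-27.6) 141x55 ang=-6.0
tray pts [ 0.39749568 -0.34907846  0.01201609] [ 0.53748535 -0.29448345  0.01971862]
```

Call:
move_arm:
  motion:
    - [0.25, -0.6, 0.3, 0, 0, -0.0024]
    - [0.25, -0.6, 0.7, 0, 0, -0.0024]
    - [0.25, -0.6, 1, 0, 0, -0.0024]

```text
time: 2.78
tool_pos: [0.4577, -0.0955, 0.1551]
tool_rot: [3.14, -0.002, -3.037]
contact_force: [0.7, 0.5, -0.8]
opening: 0.0917
grip_force: 0.0
```

Call:
move_arm:
  motion:
    - [0.248, -0.571, 0.1, 0, 0, 0]
    - [0.248, -0.571, 0.6, 0, 0, 0]
    - [0.248, -0.571, 0.6, 0, 0, 0]
    - [0.248, -0.571, 0.6, 0, 0, 0]

```text
time: 3.28
tool_pos: [0.441, -0.155, 0.0979]
tool_rot: [-3.141, 0.001, -3.035]
contact_force: [-0.1, -0.1, 0.8]
opening: 0.0918
grip_force: 0.0
```

Run:
```python
from w import *
c=cam('wrist');s=robot.observe();print(s['tool_pos'],s['tool_rot']);save('w2.png',c['image'])
W=cloud(c);z=W[...,2];hsv=cv2.cvtColor(c['image'],cv2.COLOR_RGB2HSV)
g=(hsv[...,0]>45)&(hsv[...,0]<85)&(hsv[...,1]>130)
v,u=np.nonzero(g);print(u.min(),u.max(),v.min(),v.max())
n,l,st,_=cv2.connectedComponentsWithStats(g.astype(np.uint8));g=l==1+st[1:,4].argmax()
print(fit(c,g,.035),np.median(z[g]))
```

```text
[ 0.44141428 -0.1553412   0.09831741] [-3.14041355e+00  2.08253601e-03 -3.03530784e+00]
0 559 105 399
c=(425.2,-156.4) 119x62 ang=6.1 0.03441948237108186
```

View pics/w2.png

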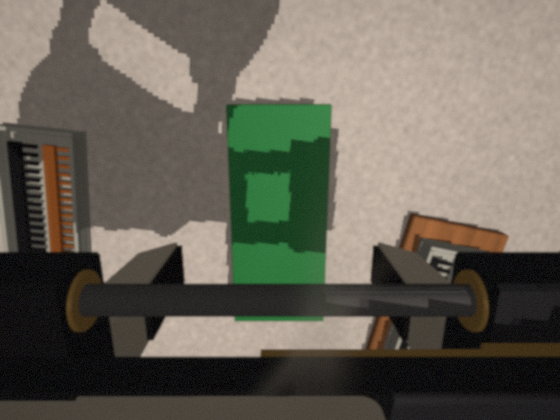

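The sheet spans columns 228–331, centred between the fingers and parallel to them. I go down and grip it.

Call:
move_arm:
  motion:
    - [0, 0, 0.45, 0, 0, 0]
    - [0, 0, 0.8, 0, 0, 0]
    - [0, 0, 0.848, 0, 0, 0]
    - [0, 0, 0.848, 0, 0, 0]
    - [0, 0, 0.848, 0, 0, 0]

```text
time: 3.95
tool_pos: [0.4415, -0.1565, 0.0135]
tool_rot: [-3.14, 0.003, -3.037]
contact_force: [0.1, -0.1, -0.1]
opening: 0.0919
grip_force: 0.0
```

Call:
move_arm:
  motion:
    - [0, 0, 0, 0, 0, 0]
    - [0, 0, 0, 0, 0, 0]
    - [0, 0, 0, 0, 0, 0]
    - [0, 0, 0, 0, 0, 0]
    - [0, 0, 0, 0, 0, 0]
    - [0, 0, 0, 0, 0, 0]
  fingers: -1
  newtons: 12

```text
time: 4.7
tool_pos: [0.4404, -0.156, 0.012]
tool_rot: [3.142, 0.0, -3.037]
contact_force: [-1.3, 1.1, 4.2]
opening: 0.064
grip_force: 12.0
```

Call:
move_arm:
  motion:
    - [0, 0, -0.1, 0, 0, 0]
    - [0, 0, -0.3, 0, 0, 0]
    - [0, 0, -0.6, 0, 0, 0]
    - [0, 0, -0.6, 0, 0, 0]
    - [0, 0, -0.6, 0, 0, 0]

```text
time: 5.32
tool_pos: [0.44, -0.1558, 0.0716]
tool_rot: [3.141, -0.0, -3.037]
contact_force: [-0.3, -1.4, -1.1]
opening: 0.0637
grip_force: 12.0
```

Run:
```python
from w import *
c=cam('wrist');s=robot.observe();print(s['tool_pos'],s['tool_rot'],s['opening'],s['grip_force'],s['contact_force'])
W=cloud(c);z=W[...,2];hsv=cv2.cvtColor(c['image'],cv2.COLOR_RGB2HSV)
g=(hsv[...,0]>45)&(hsv[...,0]<85)&(hsv[...,1]>130)
n,l,st,_=cv2.connectedComponentsWithStats(g.astype(np.uint8));g=l==1+st[1:,4].argmax()
zz=z[g];x=W[...,0][g];y=W[...,1][g];ok=np.abs(zz-np.median(zz))<.02
print(np.linalg.lstsq(np.c_[x[ok],y[ok],np.ones(ok.sum())],zz[ok],rcond=None)[0],np.median(zz))
print(fit(c,g,np.median(zz)))
```

```text
[ 0.43978378 -0.15575427  0.07123556] [ 3.14072203e+00 -1.09145169e-03 -3.03714308e+00] 0.06367595860664109 11.999955922365189 [-0.42840602  0.06262689 -1.58036906]
[-0.00063316  0.00133537  0.09445839] 0.09399677447141358
c=(401.3,-160.6) 73x64 ang=5.9
```

Call:
move_arm:
  motion:
    - [-0.3, 0.4, 0, 0, 0, 0.02]
    - [-0.5, 0.7, 0, 0, 0, 0.0667]
    - [-0.5, 0.7, 0, 0, 0, 0.0667]
    - [-0.5, 0.7, 0, 0, 0, 0.0667]

```text
time: 5.88
tool_pos: [0.482, -0.0813, 0.0711]
tool_rot: [3.141, -0.002, 3.039]
contact_force: [0.2, -0.5, -0.7]
opening: 0.0638
grip_force: 12.0
```

```bash
cat > go.py <<'E'
import sys
from h import *
s=robot.observe();r=R.from_euler('xyz',s['tool_rot'])
x,y,z,deg=map(float,sys.argv[1:5])
d=r.inv().apply(np.array([x,y,z])/1000-s['tool_pos'])
yaw=np.degrees(s['tool_rot'][2]); e=(deg-yaw+90)%180-90
print('shift units',(d*10).round(3),'turn z',round(-e/180,4),'tool',s['tool_pos'].round(4),'yaw',round(yaw,2),'rp',s['tool_rot'][:2].round(4),'q6',s['qpos'][5].round(2))
E
python3 go.py 519.3 -27 71 -6
```

```text
shift units [-0.315  0.578  0.001] turn z 0.0006 tool [ 0.482  -0.0813  0.0711] yaw 174.1 rp [ 3.1414e+00 -1.9000e-03] q6 -1.79
```

Call:
move_arm:
  motion:
    - [-0.2, 0.35, 0, 0, 0, 0]
    - [-0.315, 0.578, 0, 0, 0, 0]
    - [-0.315, 0.578, 0.2, 0, 0, 0]
    - [-0.315, 0.578, 0.4, 0, 0, 0]
    - [-0.315, 0.578, 0.45, 0, 0, 0]
    - [-0.315, 0.578, 0.45, 0, 0, 0]

```text
time: 6.62
tool_pos: [0.5199, -0.0277, 0.0268]
tool_rot: [3.142, -0.001, 3.036]
contact_force: [-0.1, -0.1, -0.3]
opening: 0.0636
grip_force: 12.0
```

```bash
python3 go.py 519.3 -27 11.5 -6
python3 - <<'E'
from w import *
c=cam('wrist');save('w3.png',c['image'])
W=cloud(c);z=W[...,2];hsv=cv2.cvtColor(c['image'],cv2.COLOR_RGB2HSV)
g=(hsv[...,0]>45)&(hsv[...,0]<85)&(hsv[...,1]>130)
n,l,st,_=cv2.connectedComponentsWithStats(g.astype(np.uint8));g=l==1+st[1:,4].argmax()
zz=z[g];print(np.median(zz),fit(c,g,np.median(zz)))
E
```

```text
shift units [0.007 0.006 0.153] turn z -0.0003 tool [ 0.5199 -0.0277  0.0268] yaw 173.95 rp [ 3.1415e+00 -7.0000e-04] q6 -1.67
0.04922115855049693 c=(481.0,-24.4) 73x64 ang=-6.1
```

View pics/w3.png

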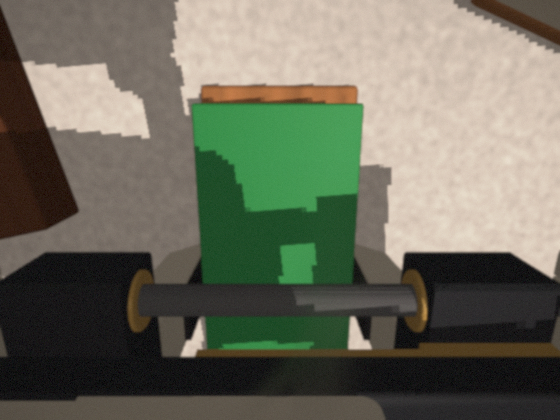

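The sheet lies parallel over the board, with the board's edge showing evenly at row 92 and columns 200–357. I lower it to 1–2 mm and let go.

Call:
move_arm:
  motion:
    - [0, 0.006, 0.08, 0, 0, 0]
    - [0, 0.008, 0.13, 0, 0, 0]
    - [0, 0.01, 0.15, 0, 0, 0]
    - [0, 0.01, 0.155, 0, 0, 0]
    - [0, 0.01, 0.155, 0, 0, 0]

```text
time: 7.3
tool_pos: [0.5203, -0.026, 0.0115]
tool_rot: [3.141, 0.0, 3.037]
contact_force: [0.2, -0.0, -0.6]
opening: 0.064
grip_force: 12.0
```

Call:
move_arm:
  motion:
    - [0, -0.003, 0.008, 0, 0, 0]
    - [0, -0.003, 0.008, 0, 0, 0]

```text
time: 7.55
tool_pos: [0.5202, -0.0263, 0.0106]
tool_rot: [3.142, 0.0, 3.037]
contact_force: [0.5, -0.2, -0.9]
opening: 0.0638
grip_force: 12.0
```

Call:
move_arm:
  motion:
    - [0, 0, 0, 0, 0, 0]
    - [0, 0, 0, 0, 0, 0]
    - [0, 0, 0, 0, 0, 0]
    - [0, 0, 0, 0, 0, 0]
    - [0, 0, 0, 0, 0, 0]
  fingers: 0.7

```text
time: 8.18
tool_pos: [0.5202, -0.0263, 0.0106]
tool_rot: [3.142, 0.0, 3.037]
contact_force: [0.6, 0.6, -0.3]
opening: 0.0781
grip_force: 0.0
```

Call:
move_arm:
  motion:
    - [0, 0, -0.2, 0, 0, 0]
    - [0, 0, -0.6, 0, 0, 0]
    - [0, 0, -1, 0, 0, 0]
    - [0, 0, -1, 0, 0, 0]

```text
time: 8.68
tool_pos: [0.5222, -0.0267, 0.1136]
tool_rot: [-3.141, 0.007, 3.037]
contact_force: [-0.4, 0.4, -0.5]
opening: 0.0781
grip_force: 0.0
```

Call:
move_arm:
  motion:
    - [0.3, -0.4, -0.3, 0, 0, 0]
    - [0.4, -1, -0.6, 0, 0, -0.0333]
    - [0.4, -1, -0.6, 0, 0, -0.0333]
    - [0.4, -1, -0.6, 0, 0, -0.0333]
  fingers: 1

```text
time: 9.18
tool_pos: [0.4695, -0.1215, 0.1698]
tool_rot: [3.141, -0.001, 3.139]
contact_force: [0.4, -0.2, -0.0]
opening: 0.0917
grip_force: 0.0
```

```bash
python3 go.py 467.5 -322 100 0
python3 - <<'E'
from w import *
c=cam('wrist');save('w4.png',c['image'])
W=cloud(c);z=W[...,2];hsv=cv2.cvtColor(c['image'],cv2.COLOR_RGB2HSV)
g=(hsv[...,0]>45)&(hsv[...,0]<85)&(hsv[...,1]>130)
n,l,st,_=cv2.connectedComponentsWithStats(g.astype(np.uint8));g=l==1+st[1:,4].argmax()
zz=z[g];print(np.median(zz),fit(c,g,.033))
m=(np.hypot(W[...,0]-.4675,W[...,1]+.322)<.1)&(z>.004)&(z<.04); print('tray',fit(c,comp(m,*[int(np.median(t)) for t in np.nonzero(m)][::-1]),.018))
m&=z>.012;print(fit(c,m,.018))
E
```

```text
shift units [ 0.014 -2.006  0.696] turn z -0.0008 tool [ 0.4695 -0.1215  0.1698] yaw 179.85 rp [ 3.1406e+00 -1.1000e-03] q6 -1.98
0.03250542620817881 c=(498.9,-25.7) 110x62 ang=-5.8
tray c=(464.7,-318.6) 134x61 ang=0.3
c=(461.6,-320.6) 128x57 ang=0.3
```

View pics/w4.png

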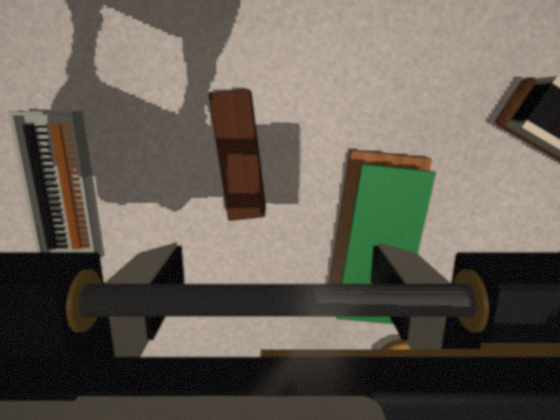

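The sheet lies flat on the fixed tray at (385,240). The loose tray is at (55,180) and the empty block at (238,152). I move over the loose tray.

Call:
move_arm:
  motion:
    - [0, -0.5, 0, 0, 0, 0]
    - [0, -1, 0, 0, 0, 0]
    - [0, -1, 0, 0, 0, 0]

```text
time: 9.6
tool_pos: [0.47, -0.2229, 0.1691]
tool_rot: [3.141, -0.001, 3.139]
contact_force: [-0.6, -0.4, 0.3]
opening: 0.092
grip_force: 0.0
```

Call:
move_arm:
  motion:
    - [0, -0.5, 0, 0, 0, 0]
    - [0, -1, 0, 0, 0, 0]
    - [0, -1, 0, 0, 0, 0]
    - [0, -1, 0, 0, 0, 0]

```text
time: 10.1
tool_pos: [0.47, -0.3195, 0.1695]
tool_rot: [3.139, -0.002, -3.141]
contact_force: [-0.3, 0.0, 0.7]
opening: 0.0924
grip_force: 0.0
```

```bash
python3 go.py 467.5 -322 100 0
python3 - <<'E'
from w import *
c=cam('wrist');save('w5.png',c['image'])
W=cloud(c);z=W[...,2]
m=(np.hypot(W[...,0]-.4675,W[...,1]+.322)<.1)&(z>.008)&(z<.04); 
n,l,st,_=cv2.connectedComponentsWithStats(m.astype(np.uint8));m=l==1+st[1:,4].argmax()
print(st[1:],fit(c,m,.018),W[m].min(0),W[m].max(0))
E
```

```text
shift units [ 0.024 -0.027  0.695] turn z 0.0002 tool [ 0.47   -0.3195  0.1695] yaw -179.97 rp [ 3.1392e+00 -1.6000e-03] q6 -2.3
[[ 241  110   64  152 1778]
 [ 248  123   23  126 1849]
 [ 276  123   21  126 1833]] c=(465.9,-335.2) 115x19 ang=0.2 [ 0.40887239 -0.34528387  0.00800431] [ 0.5269568  -0.32606088  0.01235664]
```

View pics/w5.png

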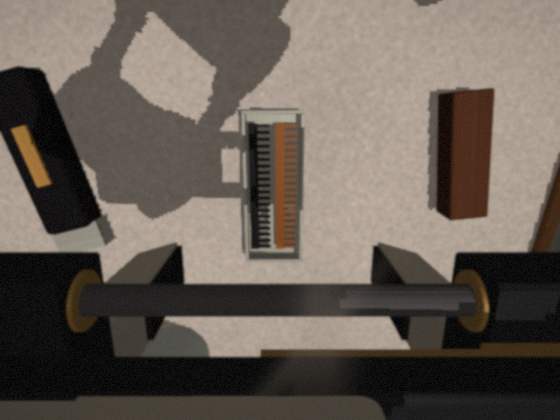

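The loose steel tray is at (272,185), nearly straight. The clipper (45,150) and jar (175,350) are both clear of the fingers.

```bash
python3 - <<'E'
from w import *
c=cam('wrist')
W=cloud(c);z=W[...,2]
m=(np.hypot(W[...,0]-.4675,W[...,1]+.322)<.1)&(z>.008)&(z<.04)
for zt in (.008,.014):
    mm=m&(z>zt);print(fit(c,cv2.morphologyEx(mm.astype(np.uint8),cv2.MORPH_CLOSE,np.ones((15,15))),.018))
E
python3 go.py 467.5 -322 11 0
```

```text
c=(467.5,-323.1) 139x54 ang=0.2
c=(467.5,-323.1) 139x54 ang=0.2
shift units [ 0.025 -0.027  1.592] turn z 0.0005 tool [ 0.4702 -0.3195  0.1702] yaw -179.92 rp [ 3.1402e+00 -8.0000e-04] q6 -2.3
```

Call:
move_arm:
  motion:
    - [0.025, -0.036, 0.5, 0, 0, 0]
    - [0.025, -0.036, 1, 0, 0, 0]
    - [0.025, -0.036, 1, 0, 0, 0]

```text
time: 10.58
tool_pos: [0.4657, -0.322, 0.0676]
tool_rot: [3.136, -0.006, -3.141]
contact_force: [0.2, -0.1, 0.3]
opening: 0.0922
grip_force: 0.0
```

Call:
move_arm:
  motion:
    - [0, 0, 0.4, 0, 0, 0]
    - [0, 0, 0.6, 0, 0, 0]
    - [0, 0, 0.655, 0, 0, 0]
    - [0, 0, 0.655, 0, 0, 0]
    - [0, 0, 0.655, 0, 0, 0]

```text
time: 11.2
tool_pos: [0.4683, -0.3257, 0.0067]
tool_rot: [-3.14, 0.002, 3.141]
contact_force: [0.3, 0.2, 0.5]
opening: 0.0912
grip_force: 0.0
```

Call:
move_arm:
  motion:
    - [0, 0, 0, 0, 0, 0]
    - [0, 0, 0, 0, 0, 0]
    - [0, 0, 0, 0, 0, 0]
    - [0, 0, 0, 0, 0, 0]
    - [0, 0, 0, 0, 0, 0]
    - [0, 0, 0, 0, 0, 0]
    - [0, 0, 0, 0, 0, 0]
  fingers: -1
  newtons: 25

```text
time: 12.08
tool_pos: [0.4673, -0.325, 0.005]
tool_rot: [3.141, -0.0, 3.141]
contact_force: [0.9, 2.4, 1.6]
opening: 0.0541
grip_force: 25.0
```

Call:
move_arm:
  motion:
    - [0, 0, -0.1, 0, 0, 0]
    - [0, 0, -0.3, 0, 0, 0]
    - [0, 0, -0.6, 0, 0, 0]
    - [0, 0, -0.9, 0, 0, 0]
    - [0, 0, -0.9, 0, 0, 0]

```text
time: 12.7
tool_pos: [0.4686, -0.3264, 0.0978]
tool_rot: [-3.138, 0.004, 3.141]
contact_force: [0.6, 0.7, -2.3]
opening: 0.0535
grip_force: 25.0
```

```bash
python3 go.py 519 -27.4 100 -6
python3 - <<'E'
from w import *
c=cam('wrist');save('w6.png',c['image'])
W=cloud(c);z=W[...,2];s=robot.observe();t=s['tool_pos'];print(s['contact_force'],s['grip_force'],s['opening'])
m=(abs(W[...,1]-t[1])<.04)&(abs(W[...,0]-t[0]+.02)<.1)&(z>t[2]-.01)&(z<t[2]+.025)&(W[...,0]<t[0]-.012)
v,u=np.nonzero(m);print(len(v),u.min(),u.max(),v.min(),v.max(),W[m].min(0),W[m].max(0))
print(fit(c,cv2.morphologyEx(m.astype(np.uint8),cv2.MORPH_CLOSE,np.ones((15,15))),t[2]+.014))
for a in (-.07,-.06,-.05,-.04):
    k=m&(abs(W[...,0]-t[0]-a)<.003); print(a,k.sum(),z[k].max()-t[2] if k.any() else 0)
E
```

```text
shift units [-0.503  2.99  -0.032] turn z 0.0332 tool [ 0.4686 -0.3264  0.0978] yaw 179.98 rp [-3.1376  0.0042] q6 -2.31
[-0.01957214  0.35408186 -1.56756626] 24.999074935913086 0.05372901933904063
16140 187 344 118 257 [ 0.3987592  -0.36538161  0.09277633] [ 0.45575352 -0.29966571  0.11663267]
c=(427.1,-326.9) 57x54 ang=0.1
-0.07 852 0.016105991257928262
-0.06 1980 0.01596695571335459
-0.05 1755 0.015603783504747185
-0.04 1679 0.015398933414441804
```

View pics/w6.png

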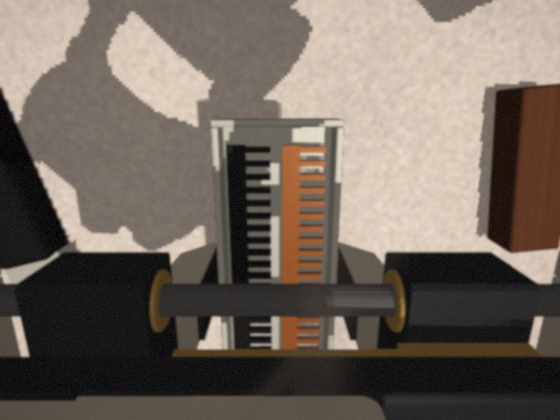

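The tray is held straight and level at (277,240). I carry it to the rack.

Call:
move_arm:
  motion:
    - [0, 0.3, 0, 0, 0, 0]
    - [-0.1, 0.8, 0, 0, 0, 0.01]
    - [-0.2, 1, 0, 0, 0, 0.0333]
    - [-0.2, 1, 0, 0, 0, 0.0333]

```text
time: 13.25
tool_pos: [0.4872, -0.2235, 0.0939]
tool_rot: [3.14, -0.002, 3.039]
contact_force: [0.6, 0.1, -1.4]
opening: 0.0537
grip_force: 25.0
```

```bash
python3 go.py 519 -27.2 98 -6
```

```text
shift units [-0.116  1.985 -0.039] turn z 0.0008 tool [ 0.4872 -0.2235  0.0939] yaw 174.14 rp [ 3.1405e+00 -1.9000e-03] q6 -2.04
```

Call:
move_arm:
  motion:
    - [0, 0.4, 0, 0, 0, 0]
    - [-0.06, 1, 0, 0, 0, 0]
    - [-0.06, 1, 0, 0, 0, 0]

```text
time: 13.62
tool_pos: [0.5035, -0.1238, 0.0943]
tool_rot: [3.141, -0.002, 3.042]
contact_force: [0.9, 0.0, -0.6]
opening: 0.0535
grip_force: 25.0
```

Call:
move_arm:
  motion:
    - [-0.03, 0.5, 0, 0, 0, 0]
    - [-0.056, 0.9, 0, 0, 0, 0]
    - [-0.056, 0.985, 0, 0, 0, 0]
    - [-0.056, 0.985, 0.2, 0, 0, 0]
    - [-0.056, 0.985, 0.3, 0, 0, 0]
    - [-0.056, 0.985, 0.3, 0, 0, 0]

```text
time: 14.38
tool_pos: [0.5192, -0.0301, 0.0642]
tool_rot: [3.142, -0.002, 3.035]
contact_force: [0.1, -0.2, -0.7]
opening: 0.0538
grip_force: 25.0
```

```bash
python3 go.py 519 -27.2 39 -6
python3 - <<'E'
from w import *
c=cam('wrist')
W=cloud(c);z=W[...,2];s=robot.observe();t=s['tool_pos'];hsv=cv2.cvtColor(c['image'],cv2.COLOR_RGB2HSV)
g=(hsv[...,0]>45)&(hsv[...,0]<85)&(hsv[...,1]>130)&(z<.045);v,u=np.nonzero(g)
print('sheet',len(v),u.min(),u.max(),v.min(),v.max(),np.median(z[g]),fit(c,cv2.morphologyEx(g.astype(np.uint8),cv2.MORPH_CLOSE,np.ones((25,25))),.033))
m=(np.hypot(W[...,0]-t[0]+.03,W[...,1]-t[1])<.08)&(z>t[2]+.004)&(z<t[2]+.025)&(W[...,0]<t[0]-.012)
print('tray',fit(c,cv2.morphologyEx(m.astype(np.uint8),cv2.MORPH_CLOSE,np.ones((15,15))),t[2]+.013),z[m].max()-t[2])
E
```

```text
shift units [0.004 0.028 0.252] turn z -0.0005 tool [ 0.5192 -0.0301  0.0642] yaw 173.92 rp [ 3.1415e+00 -2.0000e-03] q6 -1.67
sheet 1111 224 471 1 117 0.0324226083594793 c=(447.8,-19.7) 62x5 ang=83.4
tray c=(481.5,-37.1) 74x66 ang=83.9 0.024977378480574186
```

Call:
move_arm:
  motion:
    - [0, 0.028, 0.1, 0, 0, 0]
    - [0, 0.028, 0.2, 0, 0, 0]
    - [0, 0.028, 0.24, 0, 0, 0]
    - [0, 0.028, 0.252, 0, 0, 0]
    - [0, 0.028, 0.252, 0, 0, 0]

```text
time: 15.05
tool_pos: [0.5202, -0.0262, 0.04]
tool_rot: [3.142, 0.0, 3.037]
contact_force: [0.8, -1.1, -1.0]
opening: 0.0539
grip_force: 25.0
```

Call:
move_arm:
  motion:
    - [0, 0, 0.005, 0, 0, 0]
    - [0, 0, 0.008, 0, 0, 0]
    - [0, 0, 0.008, 0, 0, 0]

```text
time: 15.42
tool_pos: [0.5201, -0.0262, 0.0392]
tool_rot: [3.142, 0.0, 3.037]
contact_force: [0.1, -0.4, -0.8]
opening: 0.0537
grip_force: 25.0
```

Call:
move_arm:
  motion:
    - [0, 0, 0.005, 0, 0, 0]
    - [0, 0, 0.009, 0, 0, 0]
    - [0, 0, 0.009, 0, 0, 0]

```text
time: 15.8
tool_pos: [0.52, -0.0262, 0.0381]
tool_rot: [3.141, -0.0, 3.037]
contact_force: [-0.3, 0.4, -1.6]
opening: 0.0537
grip_force: 25.0
```

Call:
move_arm:
  motion:
    - [0, 0, 0, 0, 0, 0]
    - [0, 0, 0, 0, 0, 0]
    - [0, 0, 0, 0, 0, 0]
    - [0, 0, 0, 0, 0, 0]
    - [0, 0, 0, 0, 0, 0]
  fingers: 0.7

```text
time: 16.42
tool_pos: [0.5201, -0.0262, 0.0382]
tool_rot: [3.142, 0.0, 3.037]
contact_force: [-0.2, -0.0, 0.9]
opening: 0.0776
grip_force: 0.0
```

Call:
move_arm:
  motion:
    - [0, 0, -0.15, 0, 0, 0]
    - [0, 0, -0.6, 0, 0, 0]
    - [0, 0, -1, 0, 0, 0]
    - [0, 0, -1, 0, 0, 0]

```text
time: 16.92
tool_pos: [0.5222, -0.0266, 0.1423]
tool_rot: [-3.141, 0.008, 3.037]
contact_force: [0.2, -0.4, -0.8]
opening: 0.0781
grip_force: 0.0
```

Call:
move_arm:
  motion:
    - [0, 0.2, -0.6, 0, 0, 0]
    - [0.3, 0.5, -1, 0, 0, 0.05]
    - [0.3, 1, -1, 0, 0, 0.1]
    - [0.3, 1, -1, 0, 0, 0.15]
    - [0.3, 1, -1, 0, 0, 0.15]

```text
time: 17.55
tool_pos: [0.5002, 0.0768, 0.2379]
tool_rot: [-3.141, -0.001, 2.568]
contact_force: [0.5, -0.7, -0.5]
opening: 0.0781
grip_force: 0.0
```

```bash
python3 go.py 553 268 230 104
python3 - <<'E'
from w import *
import m as M
c=cam('wrist');save('w7.png',c['image'])
W=cloud(c);z=W[...,2];hsv=cv2.cvtColor(c['image'],cv2.COLOR_RGB2HSV)
k=(np.hypot(W[...,0]-.52,W[...,1]+.027)<.09)&(z>.042)&(z<.06)
print('tray',k.sum(),fit(c,cv2.morphologyEx(k.astype(np.uint8),cv2.MORPH_CLOSE,np.ones((15,15))),.051),np.percentile(z[k],[50,95]))
g=(hsv[...,0]>45)&(hsv[...,0]<85)&(hsv[...,1]>130)&(np.hypot(W[...,0]-.52,W[...,1]+.027)<.1)&(z<.045);print('sheet',g.sum(),fit(c,cv2.morphologyEx(g.astype(np.uint8),cv2.MORPH_CLOSE,np.ones((45,45))),.033))
E
```

```text
shift units [0.595 1.892 0.078] turn z 0.2396 tool [0.5002 0.0768 0.2379] yaw 147.13 rp [-3.1411e+00 -7.0000e-04] q6 -1.0
tray 2942 c=(512.9,-23.7) 126x56 ang=-5.9 [0.04353975 0.05068989]
sheet 535 c=(516.0,-24.9) 141x61 ang=-6.3
```

View pics/w7.png

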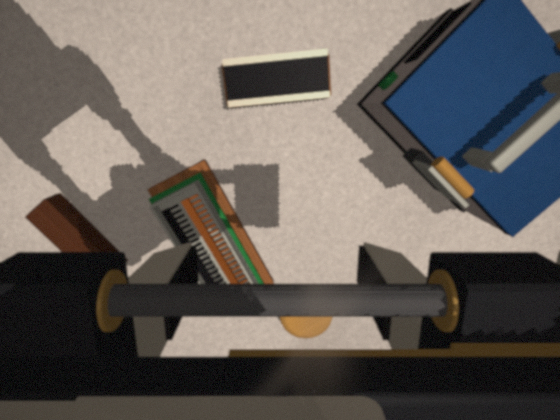

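The sheet and tray sit stacked square on the rack at (210,225). The blue lid is at the upper right, with its handle bar at (530,120) and a roller at (452,180).

Call:
move_arm:
  motion:
    - [0.15, 0.5, 0, 0, 0, 0.06]
    - [0.3, 1, 0, 0, 0, 0.12]
    - [0.3, 1, 0, 0, 0, 0.18]
    - [0.3, 1, 0, 0, 0, 0.2396]
    - [0.3, 1, 0, 0, 0, 0.2396]
    - [0.3, 1, 0, 0, 0, 0.2396]

```text
time: 18.35
tool_pos: [0.5301, 0.176, 0.238]
tool_rot: [-3.141, -0.0, 1.816]
contact_force: [0.4, -0.5, 0.0]
opening: 0.0778
grip_force: 0.0
```

```bash
python3 go.py 553 268 230 104
cat > lid.py <<'E'
from w import *
c=cam('wrist');save('w8.png',c['image'])
W=cloud(c);z=W[...,2];hsv=cv2.cvtColor(c['image'],cv2.COLOR_RGB2HSV)
b=(hsv[...,0]>100)&(hsv[...,0]<125)&(hsv[...,1]>130)&(abs(z-.098)<.02)
print('lid',fit(c,cv2.morphologyEx(b.astype(np.uint8),cv2.MORPH_CLOSE,np.ones((25,25))),.098),np.median(z[b]))
k=(np.hypot(W[...,0]-.553,W[...,1]-.268)<.07)&(z>.128)&(z<.15)
n,l,st,_=cv2.connectedComponentsWithStats(k.astype(np.uint8));k=l==1+st[1:,4].argmax()
print('handle',fit(c,k,.139),np.median(z[k]),st[1:].tolist())
E
python3 lid.py
```

```text
shift units [0.837 0.446 0.08 ] turn z 0.0004 tool [0.5301 0.176  0.238 ] yaw 104.07 rp [-3.1412e+00 -1.0000e-04] q6 -0.06
lid c=(549.5,272.7) 168x123 ang=14.1 0.09743488577609116
handle c=(549.5,270.3) 89x13 ang=-76.0 0.13817104940094893 [[328, 15, 25, 137, 2552]]
```

```bash
python3 go.py 549.5 270 180 104
```

```text
shift units [0.864 0.416 0.581] turn z 0.0001 tool [0.5301 0.1761 0.2381] yaw 104.03 rp [-3.1414e+00 -1.0000e-04] q6 -0.06
```

Call:
move_arm:
  motion:
    - [0.4, 0.2, 0.2, 0, 0, 0]
    - [0.8, 0.4, 0.4, 0, 0, 0]
    - [0.864, 0.416, 0.581, 0, 0, 0]
    - [0.864, 0.416, 0.581, 0, 0, 0]
    - [0.864, 0.416, 0.581, 0, 0, 0]

```text
time: 19.02
tool_pos: [0.5501, 0.2693, 0.1809]
tool_rot: [3.141, 0.0, 1.812]
contact_force: [-0.7, 0.6, 0.9]
opening: 0.0782
grip_force: 0.0
```

```bash
python3 go.py 549.5 270 114 104; python3 lid.py
```

```text
shift units [ 0.008 -0.005  0.669] turn z -0.0009 tool [0.5501 0.2693 0.1809] yaw 103.84 rp [3.1408e+00 2.0000e-04] q6 0.09
lid c=(549.7,272.8) 167x115 ang=13.8 0.0973407518566401
handle c=(548.9,276.5) 81x12 ang=-76.3 0.138189882969597 [[270, 154, 21, 130, 2566]]
```

View pics/w8.png

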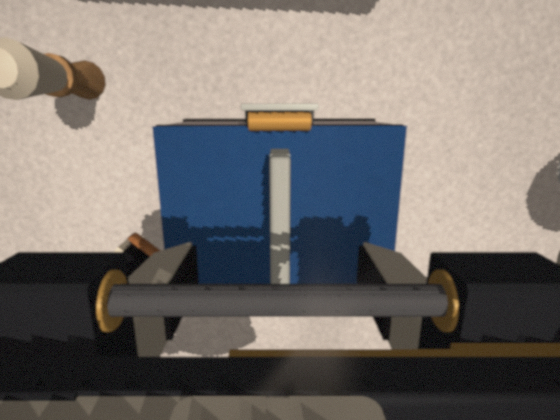

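The handle bar at columns 270–290 is centred between the fingers. I lower and grip it firmly.

Call:
move_arm:
  motion:
    - [0.004, 0, 0.3, 0, 0, 0]
    - [0.008, 0, 0.6, 0, 0, 0]
    - [0.008, -0.002, 0.67, 0, 0, 0]
    - [0.008, -0.002, 0.67, 0, 0, 0]
    - [0.008, -0.002, 0.67, 0, 0, 0]

```text
time: 19.7
tool_pos: [0.5503, 0.2712, 0.1148]
tool_rot: [3.139, -0.0, 1.812]
contact_force: [0.0, -1.0, 0.1]
opening: 0.0782
grip_force: 0.0
```

Call:
move_arm:
  motion:
    - [0, 0, 0, 0, 0, 0]
    - [0, 0, 0, 0, 0, 0]
    - [0, 0, 0, 0, 0, 0]
    - [0, 0, 0, 0, 0, 0]
    - [0, 0, 0, 0, 0, 0]
    - [0, 0, 0, 0, 0, 0]
    - [0, 0, 0, 0, 0, 0]
    - [0, 0, 0, 0, 0, 0]
    - [0, 0, 0, 0, 0, 0]
  fingers: -1
  newtons: 60

```text
time: 20.82
tool_pos: [0.5496, 0.2712, 0.1131]
tool_rot: [3.141, -0.0, 1.813]
contact_force: [0.9, 0.8, -0.3]
opening: 0.0113
grip_force: 60.0
```

Call:
move_arm:
  motion:
    - [0, 0, -0.015, 0, 0, 0]
    - [0, 0, -0.03, 0, 0, 0]
    - [0, 0, -0.045, 0, 0, 0]
    - [0, 0, -0.06, 0, 0, 0]
    - [0, 0, -0.075, 0, 0, 0]
    - [0, 0, -0.09, 0, 0, 0]
    - [0, 0, -0.105, 0, 0, 0]
    - [0, 0, -0.12, 0, 0, 0]
    - [0, 0, -0.12, 0, 0, 0]

```text
time: 21.95
tool_pos: [0.5492, 0.2712, 0.1255]
tool_rot: [-3.142, -0.0, 1.813]
contact_force: [-2.2, -0.1, -2.0]
opening: 0.0114
grip_force: 60.0
```

Call:
move_arm:
  motion:
    - [0, 0, -0.05, 0, 0, 0]
    - [0, 0, -0.1, 0, 0, 0]
    - [0, 0, -0.15, 0, 0, 0]
    - [0, 0, -0.2, 0, 0, 0]
    - [0, 0, -0.23, 0, 0, 0]
    - [0, 0, -0.23, 0, 0, 0]
    - [0, 0, -0.23, 0, 0, 0]
    - [0, 0, -0.23, 0, 0, 0]

```text
time: 22.95
tool_pos: [0.5492, 0.2711, 0.1479]
tool_rot: [-3.141, -0.0, 1.813]
contact_force: [0.3, 0.6, -2.0]
opening: 0.0115
grip_force: 60.0
```

Run:
```python
from w import *
import pickle
s=robot.observe();print(s['tool_pos'],s['tool_rot'],s['grip_force'],s['contact_force'])
c=cam('wrist');W=cloud(c);z=W[...,2];hsv=cv2.cvtColor(c['image'],cv2.COLOR_RGB2HSV)
b=(hsv[...,0]>100)&(hsv[...,0]<125)&(hsv[...,1]>130)&(abs(z-.12)<.05)&(np.hypot(W[...,0]-.55,W[...,1]-.27)<.12)
p=W[b];zm=np.median(p[:,2]);print('lid top z',zm,fit(c,b,zm),np.linalg.lstsq(np.c_[p[:,:2],np.ones(len(p))],p[:,2],rcond=None)[0])
c=cam('scene');W=cloud(c);z=W[...,2];c0=pickle.load(open('scene0.pkl','rb'));W0=cloud(c0)
save('s1.png',np.hstack([c['image'][140:340,150:450],cam('side')['image'][120:320,130:430]]))
k=(np.hypot(W[...,0]-.52,W[...,1]+.027)<.08)&(z>.044)&(z<.06);print('tray rim',fit(c,k,.051))
```

```text
[0.5492458  0.27110484 0.14790245] [-3.14119102e+00 -2.21513238e-05  1.81257610e+00] 59.99906659126282 [ 0.3017028   0.57655883 -2.01111308]
lid top z 0.13213502080219017 c=(542.4,292.5) 169x72 ang=13.9 [-0.00017545  0.00112238  0.13188989]
tray rim c=(525.6,-26.3) 144x61 ang=-4.3
```

View pics/s1.png

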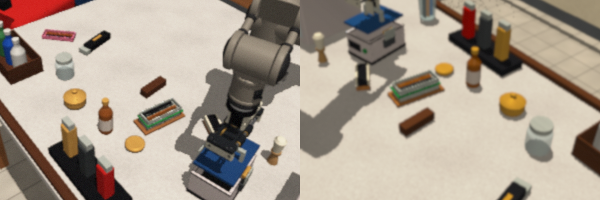

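The lid is held level above the case, with its top at 132 mm against 97.5 mm seated, so it is up about 35 mm. The stack on the rack is in place. I hand in.

```bash
python3 -c "
from cell import robot
print(robot.hand_in())"
```

```text
the job is handed in; nothing more can be done
None
```

I handed the job in at about 23 s of the 54 s allowed, but the hand-in returned no verdict. My last camera check showed the sheet and loose tray stacked square on the rack, and the lid held level about 35 mm above its seat.

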